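# Open the lathe steady's gate and hold it up

### The job

The turner is about to lift the finished spindle out of the bench lathe. On the steady rest, pull the spring bolt's black knob sideways until the bolt is clear of the post, lift the hinged top gate until its roller stands at least 60 mm above where it rested on the spindle, and finish while still holding the gate up there, steady. Keep off the spindle and leave the gouge, the calipers and the wax tin where they lie.

Things in the scene. Friction and masses are not known exactly. Their poses are not given: they have to be found in the camera images.
- steady: Steady rest on the lathe bed: dark U frame, posts 190 mm apart, bright gate bar (20 wide, 24 deep) level across their tops. Origin under its middle, on the bed, 40 mm above the bench. x: from latch post (x -95, robot's side, 172 mm high, y +12 to +24) to hinge post (x +95); y along the lathe to the headstock; z up. Bar at y -10 to +10; a stem stands 54 mm above the bar's axis at mid-length.
- latch_knob (a point): Centre of the black pull knob of the spring bolt at the gate bar's free end: cylinder 24 mm thick, 30 long, axis level along the steady's y, at x -95, y -43, z 155 mm of the steady (195 above the bench) at the start. 18 mm from its inner end to the bar's side (barrel 18 mm thick between). Free space round it. Moves with bolt and gate; spins freely on its axis, so an upright grip can stay upright.
- latch (a joint): Travel of the spring bolt, m: 0 shut, grows as the knob is pulled along the steady's -y (away from the bar, towards the tailstock), stop at 0.016. Clear of the post from 0.010 on. The spring pushes back with about 4 N at 0, 10 N at the stop. Until drawn, the gate rises only 1 to 3 mm; with the gate above about 0.13 rad the bolt is over the post and may spring back.
- gate (a joint): Angle of the gate, rad: 0 shut and level, grows as its knob end rises, stop at 1.15. Swings about the steady's y axis through gate_hinge. About 0.65 kg with the bolt (some 4 N at the knob); falls shut if let go at any angle. The roller has risen 60 mm at about 0.61 rad.
- gate_hinge (a point): Centre of the gate's hinge pin on the post farther from the robot, at x +95, y 0, z 155 mm of the steady; the hinge axis is the steady's y. The knob's axis is 190 mm from it.
- gate_roller (a point): Centre of the black roller (22 mm across) under the gate bar: 95 mm from the hinge along the bar, 32 mm below the bar's axis. At the start it rests on top of the spindle, 123 mm above the bed.
- spindle: The turned wooden spindle, 44 mm thick, between the chuck (headstock, +y end) and the tailstock's live centre; turns freely on the lathe's axis, 130 mm above the bench. Origin: on its axis at the tailstock end.
- gouge_center (a point): A turning gouge, 370 mm long and 32 mm thick with a dark wooden handle, lying on the bench in front of the lathe; the point lies on its centre line. Leave it alone.
- calipers_center (a point): Flat steel outside calipers, 80 by 140 mm, 4 to 8 mm thick, lying on the bench in front of the lathe; the point is their middle. Leave them alone.
- wax_tin_center (a point): A round aluminium tin, 68 mm across and 30 mm high, standing on top of the headstock (205 mm above the bench); the point is its centre. Leave it alone.

How it is judged:
By the outcome, as a careful person would: the job done as asked, in the order asked, and still so for the second after the job is handed in, while the arm keeps its last pose, push and grip.
It also fails if it takes over 35 s, if anything falls off the work surface, if the arm or the gripper's body presses on something with over 40 N, if the wrist force passes 120 N, or if a joint passes its speed limit or range.

### The arm

A 6-joint arm with a two-finger parallel gripper is mounted at the origin on the work surface. World frame = base frame: x ahead of the robot, y to its left, z up, the work surface at z = 0. Lengths are in m, angles in rad, forces in N, time in s.
With the tool pointing down it reaches from about 0.375 to 0.975 m from the base axis. Payload 3.8 kg.
Tool frame: the origin (TCP) lies on the centre line of the jaws, within the pads' length; the fingertips stand 14 mm ahead of it and the grasp point (between the pads) lies 5 mm behind it; z points along the fingers, y is the line along which they close (so a half turn about z gives the same grasp; the last joint's range is limited). The gripper opens to 85 mm and grips with 20 to 120 N. Pads are 22 mm wide; open, the fingers measure 114 mm over their backs; the gripper's body (76 mm by 85 mm) begins 54 mm behind the grasp point. The pads swing forward as they close: fully open they stand 13 mm farther back than shut.
Start: joints at [1.263, 0.264, 1.604, -0, 1.274, -0.037], TCP at [0.181, 0.65, 0.217] pointing down, gripper open.
Joint ranges: [-2.63, 2.63], [-0.94, 2.18], [0.31, 2.57], [-1.31, 4.45], [0, 2.66], [-2.55, 2.55]. Speed limits (rad/s): [2.57, 2.57, 3.14, 3.14, 3.14, 3.14].

### API

Orientations are given as a rotation vector (axis times angle).
In Python, from workcell import bot, eyes, spot_in gives the robot as it stands.
- The arm moves only by the tool carry_out, never from a script. Its argument "series" is text: rows parted by semicolons, each of 4 numbers parted by spaces: the shift along the world's x, y, z in m, then the turn about the world's z in degrees. In form: tx ty tz roll; .... A call has 1 to 20 rows; each row shifts and turns the commanded pose from where the row before left it; what a row does not reach is not made up. A row lasts 1/8 s, in which the tool goes at most 62.5 mm and 10.7 degrees, less where a joint would pass 70% of its speed; a pose out of reach is approached as far as the arm can. A call is refused whole if a number of a shift passes 0.0625 or a number of a turn 10.7, either way. A call with a gripper value outside its range is refused whole. "jaw" is the gripper command: -1 is shut, 1 is fully open, values between are in proportion, set as the call begins (left out, the last holds). The fingers move at their own pace and stop on an object; "grip_force" is the grip in N (left out, the last holds). Time passes only in rows, so rows that do not move let the fingers close. It gives the time, the measured TCP pose, the force, the opening and the grip force at its end, in the units of the state.
- bot.read_state(): the state, without advancing time (a new reading comes with each control period).
- eyes.read_camera(name): name is "side" or "top"; returns (picture, depth): 400x640x3 uint8, blue, green, red; 400x640 float32, m along the optical axis (not along the pixel's ray), 0 where there is no reading.
- eyes.get_calibration(name): a dict with "K" (3x3 intrinsics, pixels), "position" and "rotation" of the camera in the world. Camera axes: x right, y down, z forward; pixel columns grow to the right and rows downward; lengths in m; the calibration is good to about 2 mm. A picture is of the moment at which its call begins. get_calibration takes no time and is no camera call.
- bot.finish_job(): hands the job in; it is judged then, once.
Trained networks look in the newest picture that a camera, given by its name, has taken for a name from the list of things; names that differ only in an ending like _2 or _b are one class to them, and where a whole thing is asked for, a point or a joint stands for the part that bears it (a point fixed in the world has none). Each returns a list of dicts, best first, with "score" (0 to 1); they miss things now and then, are a little off and sometimes report something else, mostly with a low value. They report only what shows in the picture. A call takes as long as a camera call.
- spot_in(camera, target): "rect" ([centre column, centre row, width, height] in pixels, round what is visible of it).
The state is a dict: "time": time; "q": joint angles; "joint_vel": joint speeds; "joint_torque": joint torques, N m; "tool_pos": TCP position; "tcp_rot": TCP orientation; "wrist_force": force on the tool from outside, world axes, zero at the start; "torque": the same for the moment, N m; "width": opening from 0.0 (shut) to 1.0 (fully open); "grip_force": force on a finger pad.
Only numpy, scipy, OpenCV 4.12 (cv2) and the standard library are available. Lean on these libraries where they do the work, as an engineer would, in place of code of your own. Each camera call takes 0.05 s, during which the arm holds its last target. There are 200 camera calls.

## Working session

There is one attempt and no reset: what is moved stays moved. The work goes in short steps, Python scripts to look and compute and a tool call to move; the robot and the scene stay as the last step left them, time stands still between calls to the robot, and variables do not carry over. Pictures are saved under pics/ and viewed, at most 10 in all, crops included, and the job is handed in when it is done.

Besides the shell and the picture viewer there is one more tool, called after "Emit:" as name(argument=value, ...) on one line, values as JSON. carry_out: Moves the arm, as the interface text tells. Its arguments: {"type":"object","properties":{"series":{"type":"string"},"jaw":{"type":"number"},"grip_force":{"type":"number"}},"required":["series"]}

```bash
mkdir -p pics; cat > h.py <<'E'
import numpy as np, cv2
from workcell import bot, eyes, spot_in
def cloud(n):
    im,d=eyes.read_camera(n); c=eyes.get_calibration(n); K=np.array(c["K"])
    v,u=np.mgrid[0:400,0:640]
    p=np.stack([(u-K[0,2])*d/K[0,0],(v-K[1,2])*d/K[1,1],d],-1)
    w=p@np.array(c["rotation"]).T+np.array(c["position"]); w[d==0]=np.nan
    return im,d,w
def proj(n,X):
    c=eyes.get_calibration(n);p=np.array(c["K"])@(np.array(c["rotation"]).T@(np.array(X)-c["position"]));return p[:2]/p[2]
E
python3 - <<'E'
from h import *
for n in("side","top"):
    im,d,w=cloud(n); cv2.imwrite(f"pics/{n}0.png",im); np.save(n+"0.npy",w)
    c=eyes.get_calibration(n);print(n,c["position"],np.round(c["rotation"],2).tolist())
    for t in("steady","latch_knob","gate_hinge","gate_roller","spindle","gouge_center","calipers_center","wax_tin_center"):
        r=spot_in(n,t)[:2]
        for o in r:
            u,v=[int(x) for x in o["rect"][:2]];print(t,round(o["score"],2),np.round(o["rect"]),np.round(w[v,u],3))
print(bot.read_state())
E
```

```text
Traceback (most recent call last):
  File "h.py", line 7, in cloud
    w=p@np.array(c["rotation"]).T+np.array(c["position"]); w[d==0]=np.nan
      ~~~~~~~~~~~~~~~~~~~~~~~~~~~^~~~~~~~~~~~~~~~~~~~~~~~
ValueError: operands could not be broadcast together with shapes (400,640) (3,)
```

```bash
sed -i 's/np.array(c\["rotation"\])/R(c)/; ' h.py; sed -i 's/np.array(c\["rotation"\])/R(c)/g' h.py; cat >> h.py <<'E'
def R(c): return cv2.Rodrigues(np.array(c["rotation"],float))[0]
E
python3 - <<'E'
from h import *
for n in("side","top"):
    im,d,w=cloud(n); cv2.imwrite(f"pics/{n}0.png",im); np.save(n+"0.npy",w)
    c=eyes.get_calibration(n);print(n,c["position"],np.round(c["rotation"],2).tolist())
    for t in("steady","latch_knob","gate_hinge","gate_roller","spindle","gouge_center","calipers_center","wax_tin_center"):
        r=spot_in(n,t)[:2]
        for o in r:
            u,v=[int(x) for x in o["rect"][:2]];print(t,round(o["score"],2),np.round(o["rect"]),np.round(w[v,u],3))
print(bot.read_state())
E
```

```text
side [ 0.00744701 -0.63186463  1.05391489] [-2.25, 0.77, -0.31]
steady 0.97 [361. 224.  74.  81.] [ 0.585 -0.051  0.147]
latch_knob 0.45 [346. 233.  17.  15.] [ 0.497 -0.089  0.206]
gate_hinge 0.97 [365. 222.  73.  87.] [ 0.595 -0.055  0.152]
gate_roller 0.84 [361. 215.  65.  53.] [ 0.576 -0.058  0.19 ]
spindle 0.93 [351. 213. 115.  94.] [ 0.55  -0.044  0.206]
gouge_center 0.87 [326. 298.  96.  91.] [ 0.419 -0.111  0.03 ]
calipers_center 0.85 [237. 213.  38.  29.] [ 0.408  0.32  -0.004]
calipers_center 0.56 [361. 216.  69.  57.] [ 0.59  -0.044  0.166]
wax_tin_center 0.56 [269. 134.  20.  21.] [0.551 0.322 0.231]
wax_tin_center 0.43 [361. 215.  62.  58.] [ 0.576 -0.058  0.194]
top [0.4603037  0.0794068  1.14051184] [-2.21, 2.15, -0.11]
steady 0.72 [380. 179.  44. 103.] [ 0.593 -0.047  0.226]
latch_knob 0.71 [187. 186.  31.  34.] [0.567 0.335 0.237]
latch_knob 0.66 [397. 222.  16.   8.] [ 0.51  -0.085  0.208]
gate_hinge 0.77 [378. 178.  52. 105.] [ 0.594 -0.042  0.247]
gate_roller 0.81 [383. 177.  43. 105.] [ 0.608 -0.064  0.15 ]
spindle 0.78 [350. 185. 185.  36.] [0.588 0.008 0.154]
g
[... 183 characters left out ...]
34]
{'time': 0.95, 'q': array([ 1.26308670e+00,  2.63885790e-01,  1.60397645e+00, -2.75521879e-06,
        1.27372247e+00, -3.69407541e-02]), 'joint_vel': array([-1.71828772e-05,  4.45082087e-04, -1.21133116e-03, -1.70736454e-03,
       -5.04651503e-04,  1.42365645e-03]), 'joint_torque': array([ 9.13348485e-04, -5.15072787e+01, -3.67735541e+01,  3.61409889e-05,
        7.97863868e-04, -4.01532282e-05]), 'tool_pos': array([0.18057291, 0.65039814, 0.21750204]), 'tcp_rot': array([4.24022867e-01, 3.11284181e+00, 1.15765908e-05]), 'wrist_force': array([-0.23361831, -0.19512247, -0.0464726 ]), 'torque': array([-0.03321338, -0.02540179,  0.00076238]), 'grip_force': 0.0, 'width': 0.9981833584320806}
```

View pics/side0.png

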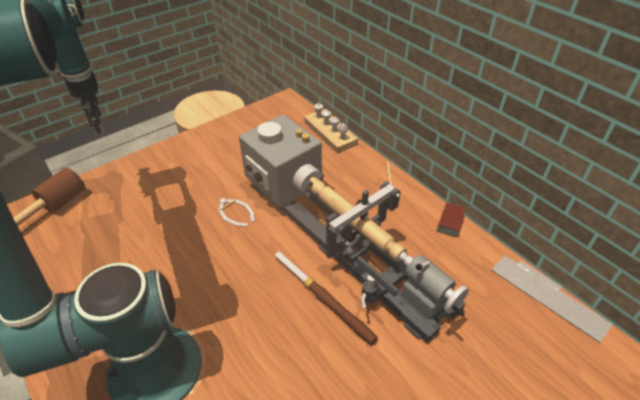

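View pics/top0.png

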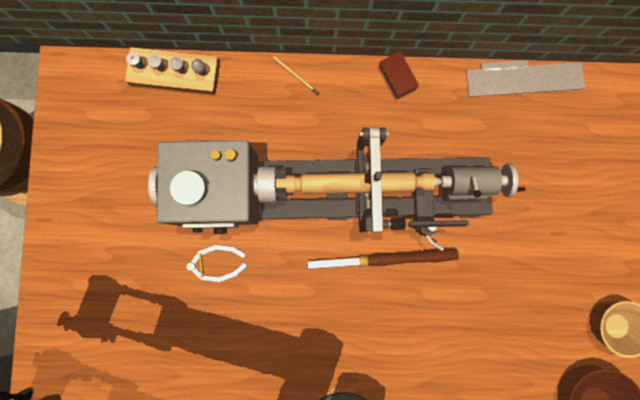

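```bash
python3 - <<'E'
from h import *
im=cv2.imread("pics/top0.png"); w=np.load("top0.npy")
cv2.imwrite("pics/top0c.png",cv2.resize(im[120:270,345:495],None,fx=4,fy=4,interpolation=cv2.INTER_CUBIC))
im2=cv2.imread("pics/side0.png")
cv2.imwrite("pics/side0c.png",cv2.resize(im2[170:290,310:430],None,fx=5,fy=5,interpolation=cv2.INTER_CUBIC))
# gate bar: bright, z ~0.207
V,U=np.mgrid[0:400,0:640]
m=(abs(w[...,2]-.207)<.006)&(U>355)&(U<395)&(V>125)&(V<240)&(im.min(2)>120)
p=w[m];print(len(p),p.mean(0),p.min(0),p.max(0))
(r,s,a)=cv2.minAreaRect((p[:,:2]*1000).astype(np.float32));print(r,s,a)
for v in range(214,234,2): print(v,[tuple(np.round(w[v,u]*1000).astype(int)) for u in range(386,420,3)])
# spindle axis direction: wood pixels
m=(U>285)&(U<440)&(V>170)&(V<195)&(w[...,2]>.13)&(w[...,2]<.16)&(im[...,2]>im[...,0]+50.)
p=w[m];print("sp",len(p),cv2.fitLine((p*1000).astype(np.float32),cv2.DIST_HUBER,0,.01,.01).ravel())
E
```

```text
903 [ 0.59405988 -0.04246818  0.20718014] [ 0.49047819 -0.07402914  0.20109165] [ 0.70336273 -0.00914496  0.21198316]
(597.9599609375, -51.586891174316406) (212.82785034179688, 56.299644470214844) 8.268288612365723
214 [(np.int64(535), np.int64(-90), np.int64(43)), (np.int64(535), np.int64(-98), np.int64(42)), (np.int64(535), np.int64(-104), np.int64(45)), (np.int64(536), np.int64(-112), np.int64(41)), (np.int64(536), np.int64(-120), np.int64(40)), (np.int64(536), np.int64(-128), np.int64(36)), (np.int64(536), np.int64(-134), np.int64(40)), (np.int64(537), np.int64(-141), np.int64(40)), (np.int64(537), np.int64(-149), np.int64(39)), (np.int64(537), np.int64(-155), np.int64(45)), (np.int64(535), np.int64(-158), np.int64(65)), (np.int64(536), np.int64(-165), np.int64(66))]
216 [(np.int64(531), np.int64(-93), np.int64(24)), (np.int64(532), np.int64(-102), np.int64(18)), (np.int64(532), np.int64(-109), np.int64(18)), (np.int64(533), np.int64(-117), np.int64(14)), (np.int64(533), np.int64(-125), np.int64(12)), (np.int64(534), np.int64(-134), np.int64(0)), (np.int64(534), np.int64(-142), n
[... 4193 characters left out ...]
497), np.int64(-162), np.int64(79))]
232 [(np.int64(493), np.int64(-97), np.int64(1)), (np.int64(493), np.int64(-105), np.int64(1)), (np.int64(494), np.int64(-113), np.int64(-4)), (np.int64(494), np.int64(-120), np.int64(-1)), (np.int64(494), np.int64(-127), np.int64(0)), (np.int64(494), np.int64(-135), np.int64(-2)), (np.int64(494), np.int64(-142), np.int64(0)), (np.int64(494), np.int64(-150), np.int64(1)), (np.int64(495), np.int64(-157), np.int64(-1)), (np.int64(495), np.int64(-165), np.int64(-2)), (np.int64(495), np.int64(-172), np.int64(-1)), (np.int64(493), np.int64(-165), np.int64(64))]
sp 2488 [-3.8696866e-02  9.9925083e-01  5.8656262e-04  5.9551685e+02
 -1.3479087e+01  1.4902203e+02]
```

View pics/top0c.png

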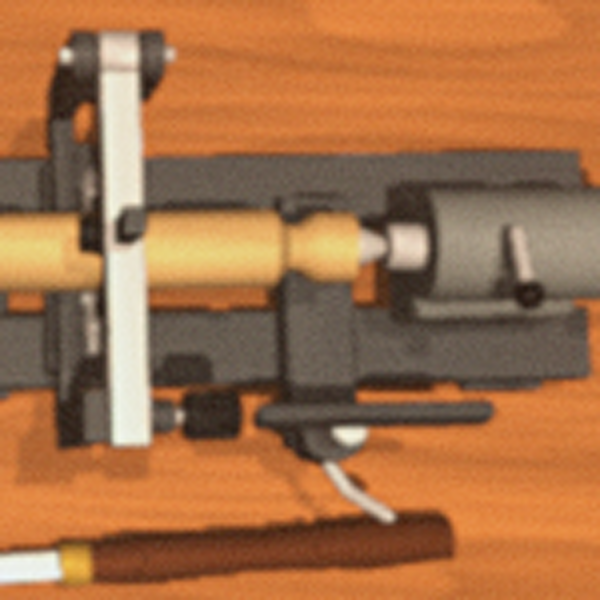

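View pics/side0c.png

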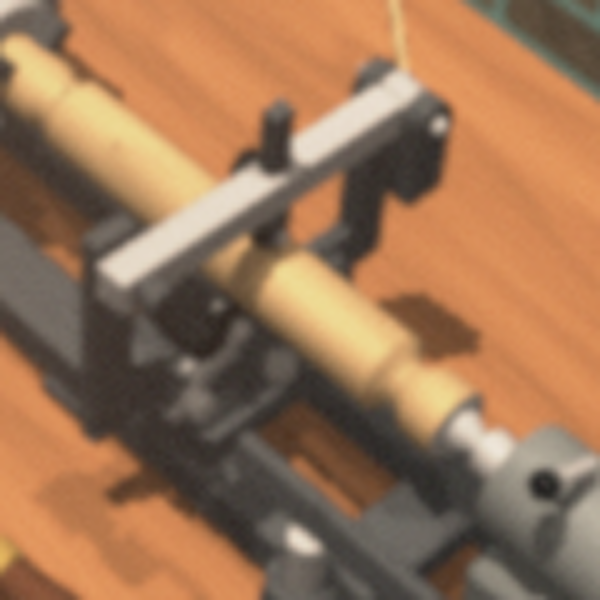

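The side view shows the knob at about (349,233). In the top view it sits at about (397,223), which puts its centre near x 0.505, y -0.090, z 0.195. The tool rest beside it is lower, with its top at z 0.148. I'll approach from above.

Emit:
carry_out(series="0 0 0.05 0; 0 0 0.05 0; 0.02 -0.046 0 -4.5; 0.02 -0.046 0 -4.5; 0.02 -0.046 0 -4.5; 0.02 -0.046 0 -4.5; 0.02 -0.046 0 -4.5; 0.02 -0.046 0 -4.5; 0.02 -0.046 0 -4.5; 0.02 -0.046 0 -4.5; 0.02 -0.046 0 -4.5; 0.02 -0.046 0 -4.5; 0.02 -0.046 0 -4.5; 0.02 -0.046 0 -4.5; 0.02 -0.046 0 -4.5; 0.02 -0.046 0 -4.5; 0.02 -0.046 0 -4.5; 0.02 -0.046 0 -4.5", jaw=0.5)

```text
time: 3.2
tool_pos: [0.501, -0.0873, 0.3178]
tcp_rot: [2.176, 2.265, 0.001]
wrist_force: [1.2, 0.1, 0.5]
width: 0.75
grip_force: 0.0
```

```bash
python3 - <<'E'
from h import *
s=bot.read_state();R_=cv2.Rodrigues(s["tcp_rot"])[0];print(s["time"],s["tool_pos"],R_[:,1],np.degrees(np.arctan2(R_[1,1],R_[0,1])),s["width"],s["wrist_force"],s["q"])
w=np.load("top0.npy");V,U=np.mgrid[0:400,0:640]
im=cv2.imread("pics/top0.png")
k=(w[...,2]>.19)&(U>392)&(U<412)&(V>210)&(V<235);p=w[k];print("knob",len(p),np.percentile(p,[2,50,98],0))
b=(w[...,2]>.198)&(w[...,2]<.216)&(U>362)&(U<386)&(V>128)&(V<234);p=w[b]
c=np.array([[p[abs(p[:,0]-x)<.01][:,0].mean(),np.percentile(p[abs(p[:,0]-x)<.01][:,1],5),np.percentile(p[abs(p[:,0]-x)<.01][:,1],95)] for x in np.arange(.51,.7,.02)]);print(np.round(c,3), np.nanpercentile(p[:,0],[1,99]))
w=np.load("side0.npy");k=(w[...,2]>.185)&(w[...,2]<.212)&(w[...,1]<-.072)&(w[...,1]>-.12)&(w[...,0]<.54)&(w[...,0]>.47);p=w[k];print("knob side",len(p),np.percentile(p,[2,50,98],0))
E
```

```text
3.2 [ 0.50104977 -0.08726529  0.31782333] [9.99181527e-01 4.04390331e-02 9.79978900e-04] 2.3176190030615555 0.7503159843365491 [1.19415945 0.05856178 0.50034048] [-2.21589580e-01 -1.02978180e-01  1.81621733e+00  2.49958789e-04
  1.42740525e+00 -2.62075261e-01]
knob 152 [[ 0.49407933 -0.10259817  0.19505986]
 [ 0.50603579 -0.09099003  0.20506677]
 [ 0.51904322 -0.07953407  0.21012184]]
[[ 0.509 -0.061 -0.023]
 [ 0.531 -0.054 -0.036]
 [ 0.55  -0.052 -0.034]
 [ 0.57  -0.052 -0.034]
 [ 0.59  -0.052 -0.022]
 [ 0.61  -0.047 -0.023]
 [ 0.63  -0.049 -0.031]
 [ 0.65  -0.049 -0.03 ]
 [ 0.67  -0.049 -0.03 ]
 [ 0.69  -0.059 -0.017]] [0.49210947 0.69988146]
knob side 152 [[ 0.49274617 -0.10833462  0.18722815]
 [ 0.50033207 -0.09494705  0.20168892]
 [ 0.5152034  -0.07259647  0.20778812]]
```

Emit:
carry_out(series="0.004 -0.003 -0.03 0; 0 0 -0.03 0; 0 0 -0.03 0; 0 0 -0.02 0; 0 0 -0.012 0; 0 0 -0.006 0; 0 0 0 0; 0 0 0 0")

```text
time: 4.2
tool_pos: [0.5053, -0.0887, 0.1905]
tcp_rot: [2.172, 2.268, 0.001]
wrist_force: [0.2, 0.4, 0.9]
width: 0.756
grip_force: 0.0
```

Emit:
carry_out(series="0 0 0 0; 0 0 0 0; 0 0 0 0; 0 0 0 0; 0 0 0 0; 0 0 0 0", jaw=-0.2, grip_force=25)

```text
time: 4.95
tool_pos: [0.5046, -0.0886, 0.1894]
tcp_rot: [-2.173, -2.269, 0.0]
wrist_force: [-0.3, -1.5, -0.2]
width: 0.399
grip_force: 0.0
```

```bash
python3 - <<'E'
from h import *
out=[]
for n in("side","top"):
    im,d,w=cloud(n); u,v=proj(n,[.505,-.09,.2]).astype(int)
    out.append(cv2.resize(im[v-40:v+40,u-40:u+40],(400,400),interpolation=cv2.INTER_CUBIC))
cv2.imwrite("pics/g1.png",np.hstack(out));print(bot.read_state())
E
```

```text
{'time': 5.05, 'q': array([-2.22433784e-01, -2.54750986e-02,  1.97889317e+00, -3.91610965e-06,
        1.18824750e+00, -2.65814432e-01]), 'joint_vel': array([ 0.00134448, -0.00167644,  0.00037947, -0.00024818,  0.00040808,
        0.00114467]), 'joint_torque': array([-5.67220332e-05, -3.42353725e+01, -3.56669819e+01, -5.93937648e-05,
        1.04976614e-03,  1.29290004e-05]), 'tool_pos': array([ 0.50455365, -0.08859048,  0.18944212]), 'tcp_rot': array([-2.17269534e+00, -2.26905674e+00,  6.39020138e-05]), 'wrist_force': array([0.50842367, 0.16739507, 0.25010387]), 'torque': array([ 0.05367519,  0.04181628, -0.06312917]), 'grip_force': 0.0, 'width': 0.3994642590072776}
```

View pics/g1.png

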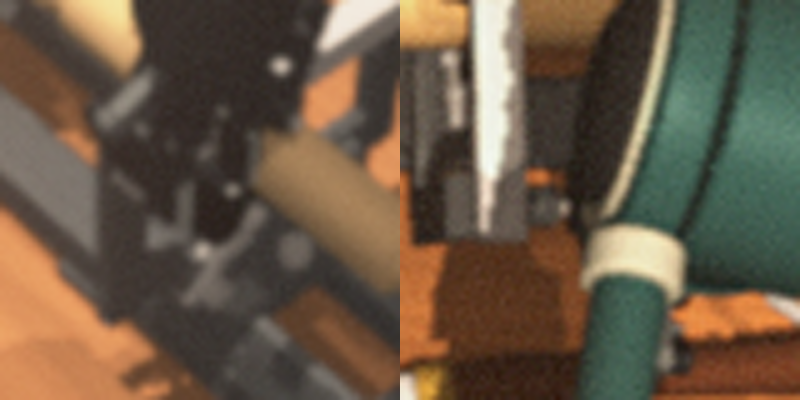

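The pads straddle the knob, which is hidden under the wrist in the top view near (575,205). The barrel is free. I'll close the gripper.

Emit:
carry_out(series="0 0 0 0; 0 0 0 0; 0 0 0 0; 0 0 0 0", jaw=-1, grip_force=30)

```text
time: 5.55
tool_pos: [0.5066, -0.0888, 0.1924]
tcp_rot: [2.17, 2.266, 0.005]
wrist_force: [-0.1, 1.1, 9.2]
width: -0.001
grip_force: 4.9
```

Emit:
carry_out(series="0 0 0 0; 0 0 0 0; 0 0 0 0; 0 0 0 0", jaw=0.3)

```text
time: 6.05
tool_pos: [0.5042, -0.0886, 0.1889]
tcp_rot: [-2.172, -2.268, 0.001]
wrist_force: [1.1, -0.2, -0.0]
width: 0.649
grip_force: 0.0
```

```bash
python3 - <<'E'
from h import *
print({k:v for k,v in bot.read_state().items() if k in("tool_pos","width","wrist_force","grip_force")})
im,d,w=cloud("side"); u,v=proj("side",[.505,-.09,.2]).astype(int);print(u,v)
cv2.imwrite("pics/g2.png",cv2.convertScaleAbs(cv2.resize(im[v-40:v+25,u-40:u+40],None,fx=9,fy=9,interpolation=cv2.INTER_CUBIC),alpha=2,beta=10))
for P in([.505,-.09,.195],[.505,-.09,.176]): print(proj("side",P)-[u-40,v-40])
for t in("latch_knob",): print(spot_in("side",t)[:2])
E
```

```text
{'tool_pos': array([ 0.50419797, -0.08857144,  0.18894795]), 'wrist_force': array([ 1.12227529, -0.19102389, -0.02502965]), 'grip_force': 0.0, 'width': 0.6493265316350738}
347 233
[40.77313461 41.68558436]
[40.49653706 46.78766831]
[{'rect': [348.1, 233.5, 17.3, 11.4], 'score': 0.51}]
```

View pics/g2.png

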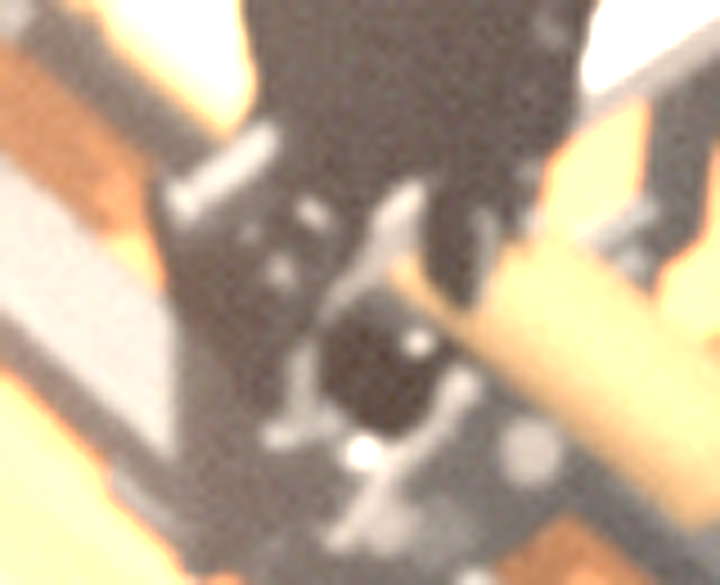

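```bash
python3 - <<'E'
from h import *
im,d,w=cloud("side")
for P in([.539,-.09,.182],[.539,-.1,.182],[.47,-.1,.182],[.539,-.1,.2],[.539,-.1,.22],[.505,-.105,.195],[.505,-.105,.207]): print(P,(proj("side",P)-[307,193])*9)
for (a,b) in((455,300),(455,280),(455,240),(450,180),(375,365),(375,330),(300,260),(270,230),(260,300),(380,180)):
    print((a,b),np.round(w[193+b//9,307+a//9],3))
E
```

```text
[0.539, -0.09, 0.182] [460.89893385 347.42809239]
[0.539, -0.1, 0.182] [485.24415439 369.46517903]
[0.47, -0.1, 0.182] [288.19221283 492.5675313 ]
[0.539, -0.1, 0.2] [488.95434652 325.58704656]
[0.539, -0.1, 0.22] [493.17624747 275.65725244]
[0.505, -0.105, 0.195] [403.63613209 409.2203504 ]
[0.505, -0.105, 0.207] [405.53298303 379.68520762]
(455, 300) [ 0.531 -0.093  0.211]
(455, 280) [ 0.531 -0.092  0.218]
(455, 240) [ 0.529 -0.093  0.237]
(450, 180) [ 0.532 -0.089  0.252]
(375, 365) [ 0.504 -0.092  0.204]
(375, 330) [ 0.511 -0.083  0.205]
(300, 260) [ 0.471 -0.099  0.276]
(270, 230) [ 0.472 -0.088  0.274]
(260, 300) [ 0.451 -0.106  0.278]
(380, 180) [ 0.484 -0.113  0.303]
```

The depth puts the fingertips near z 0.208, about 25 mm higher than expected, so the pads closed on top of the knob and slid off. I'll go lower, stepwise.

Emit:
carry_out(series="0 0 -0.005 0; 0 0 -0.005 0; 0 0 -0.005 0; 0 0 -0.005 0; 0 0 -0.004 0; 0 0 0 0")

```text
time: 6.95
tool_pos: [0.5042, -0.0885, 0.1649]
tcp_rot: [-2.172, -2.268, 0.001]
wrist_force: [-0.2, 0.1, -0.5]
width: 0.651
grip_force: 0.0
```

```bash
python3 - <<'E'
from h import *
s=bot.read_state();print(s["tool_pos"],s["wrist_force"])
im,d,w=cloud("side"); u,v=347,233
cv2.imwrite("pics/g3.png",cv2.convertScaleAbs(cv2.resize(im[v-40:v+25,u-40:u+40],None,fx=9,fy=9,interpolation=cv2.INTER_CUBIC),alpha=2,beta=10))
k=(abs(w[...,0]-.534)<.012)&(abs(w[...,1]+.09)<.014)&(w[...,2]>.15);k[:, :340]=0
p=w[k];print(np.sort(p[:,2])[:8],len(p))
k=(abs(w[...,0]-.468)<.012)&(abs(w[...,1]+.095)<.014)&(w[...,2]>.15)
p=w[k];print(np.sort(p[:,2])[:8],len(p))
E
```

```text
[ 0.50422026 -0.08851904  0.16493366] [-0.16151556  0.11848317 -0.52740563]
[0.18113146 0.18360267 0.18377673 0.18474891 0.18557243 0.18581389
 0.18595277 0.18615474] 159
[0.18265835 0.18361325 0.1844349  0.18548329 0.18786237 0.18894828
 0.19007322 0.19011855] 1188
```

View pics/g3.png

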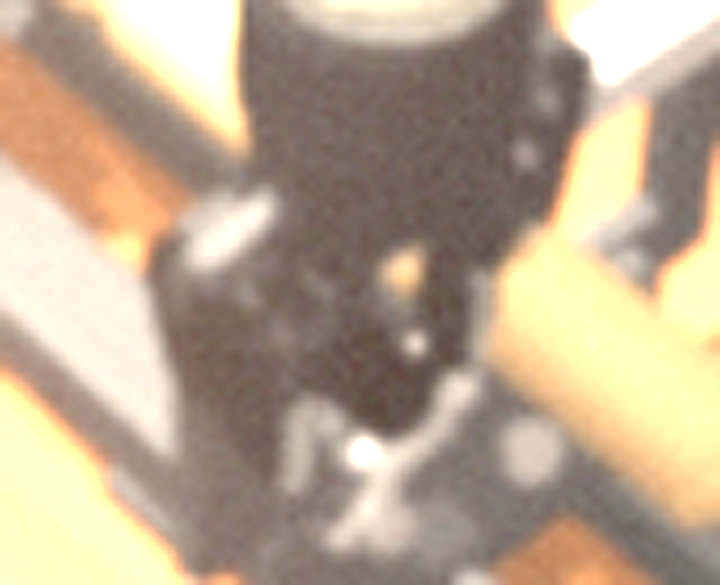

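The fingers now reach past the knob on both sides, with tips at about z 0.183. I'll lower another 2 mm and close.

Emit:
carry_out(series="0 0 -0.002 0; 0 0 0 0; 0 0 0 0; 0 0 0 0; 0 0 0 0; 0 0 0 0; 0 0 0 0", jaw=-1, grip_force=60)

```text
time: 7.88
tool_pos: [0.5056, -0.0887, 0.1639]
tcp_rot: [2.172, 2.268, 0.002]
wrist_force: [6.1, 0.5, -1.7]
width: 0.264
grip_force: 58.8
```

Emit:
carry_out(series="0.001 -0.003 0 0; 0 -0.003 0 0; 0 -0.003 0 0; 0.001 -0.003 0 0; 0 -0.003 0 0; 0 0 0 0; 0 0 0 0")

```text
time: 8.75
tool_pos: [0.5062, -0.101, 0.1636]
tcp_rot: [-2.17, -2.266, -0.004]
wrist_force: [1.8, 8.4, 1.4]
width: 0.261
grip_force: 59.1
```

Emit:
carry_out(series="0 -0.002 0 0; 0 0 0 0; 0 0 0.006 0; 0 0 0.006 0; 0.001 0 0.006 0; 0.001 0 0.007 0; 0.001 0 0.006 0; 0.001 0 0.007 0; 0 0 0 0")

```text
time: 9.88
tool_pos: [0.5098, -0.1024, 0.2007]
tcp_rot: [-2.169, -2.265, -0.004]
wrist_force: [3.3, 9.3, -4.3]
width: 0.259
grip_force: 59.0
```

Rising freely: the force is 4.3 N down, and the bolt is still drawn 13.7 mm. I'll continue the arc.

Emit:
carry_out(series="0.002 0 0.007 0; 0.002 0 0.008 0; 0.002 0 0.007 0; 0.003 0 0.007 0; 0.003 0.001 0.007 0; 0.003 0 0.007 0; 0.003 0 0.007 0; 0.004 0 0.007 0; 0.004 0 0.006 0; 0.004 0 0.007 0; 0.004 0.001 0.006 0; 0.005 0 0.006 0; 0.005 0 0.006 0; 0.005 0 0.006 0; 0.005 0 0.005 0; 0 0 0 0; 0 0 0 0")

```text
time: 12.0
tool_pos: [0.5624, -0.1001, 0.2988]
tcp_rot: [-2.165, -2.264, -0.001]
wrist_force: [-2.2, 8.3, -2.6]
width: 0.26
grip_force: 59.2
```

```bash
python3 - <<'E'
from h import *
s=bot.read_state();print(s["time"],s["tool_pos"],s["wrist_force"],s["width"],s["grip_force"])
im,d,w=cloud("side");cv2.imwrite("pics/f.png",cv2.resize(im[120:300,260:460],None,fx=3,fy=3,interpolation=cv2.INTER_CUBIC))
E
```

```text
12.0 [ 0.56244753 -0.10009291  0.29879737] [-2.20559653  8.32865955 -2.59785857] 0.25992126333767157 59.16823983192444
```

View pics/f.png

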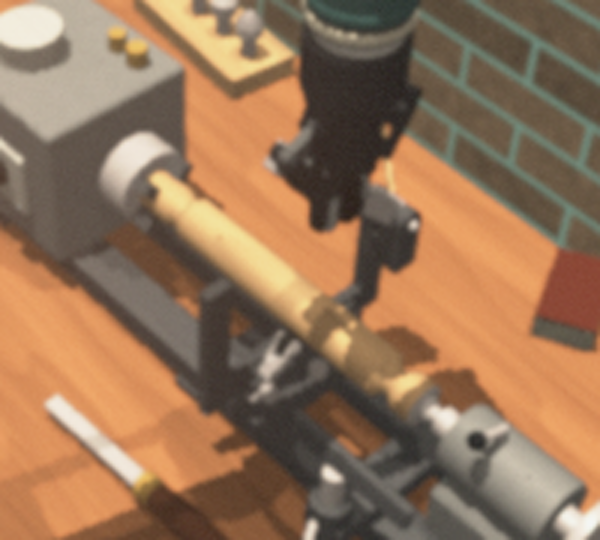

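The gate is up at about 0.79 rad, with the bar behind the gripper at (340,190) and the knob held. The roller is about 76 mm above its rest position, and the gouge, tin and spindle are undisturbed. I'll hand in.

```bash
python3 -c "
from workcell import bot
print(bot.finish_job())"
```

```text
the job is handed in; nothing more can be done
None
```

The job is handed in: the bolt was drawn about 13.7 mm before lifting, and the gate is held steady at about 0.79 rad with its roller about 76 mm up; the first grip closed on top of the knob at under 10 N and slid off, and the second held.

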